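Reverse the microscope parts into the reassembly tray

TASK

A microscope head has been taken apart and its four parts stand in a row of grey cups in the order they came off. Move them to the four compartments of the wooden reassembly tray in the reverse order, left and right as seen from the robot: the part in the leftmost cup goes into the rightmost compartment, the next into the second from the right, and so on. Set each part down gently (do not drop it), upright and about the middle of its compartment, and leave the small amber bottle on the end of the tray standing where it is.

Things in the scene. Friction and masses are not known exactly. Their poses are not given: they have to be found in the camera images.
- eyepiece: Black eyepiece, round, 64 mm tall, standing on its barrel: 30 mm in diameter up to 24 mm, 42 mm in diameter from 27 to 54 mm above the underside, then tapering to 36 mm at the top. Origin: centre of its underside; z up when upright. Weighs 60 to 200 g.
- lens: White auxiliary lens, a squat cylinder 48 mm in diameter and 34 mm tall, glass on top, dark band. Origin: centre of its underside; z up when upright. Weighs 60 to 200 g.
- tube: Bare aluminium camera tube, round: a foot flange 40 mm in diameter and 10 mm high, above it a tube 26 mm in diameter up to 70 mm. Origin: centre of its underside; z up when upright. Weighs 60 to 200 g.
- prism: Dark metal prism housing, a block 36 x 36 mm and 46 mm tall with a round glass port on top; its sides are along its x and y. Origin: centre of its underside; z up when upright. Weighs 60 to 200 g.
- cup_eyepiece: Fixed grey square cup, 74 mm outside, 66 mm inside, rim 10 mm and floor 4 mm above its underside; the eyepiece starts in it. Four like cups stand 78 mm apart in a row along their own y, on a 4 mm aluminium board. Origin: centre of the underside, 4 mm above the work surface; x away from the robot, y to the left, within 9 degrees of the world axes.
- cup_lens: Fixed grey square cup, 74 mm outside, 66 mm inside, rim 10 mm and floor 4 mm above its underside; the lens starts in it. Four like cups stand 78 mm apart in a row along their own y, on a 4 mm aluminium board. Origin: centre of the underside, 4 mm above the work surface; x away from the robot, y to the left, within 9 degrees of the world axes.
- cup_tube: Fixed grey square cup, 74 mm outside, 66 mm inside, rim 10 mm and floor 4 mm above its underside; the tube starts in it. Four like cups stand 78 mm apart in a row along their own y, on a 4 mm aluminium board. Origin: centre of the underside, 4 mm above the work surface; x away from the robot, y to the left, within 9 degrees of the world axes.
- cup_prism: Fixed grey square cup, 74 mm outside, 66 mm inside, rim 10 mm and floor 4 mm above its underside; the prism starts in it. Four like cups stand 78 mm apart in a row along their own y, on a 4 mm aluminium board. Origin: centre of the underside, 4 mm above the work surface; x away from the robot, y to the left, within 9 degrees of the world axes.
- teardown_rack: Fixed aluminium board, 88 mm (x) and 4 mm thick, that carries the four cups at y = -117, -39, 39 and 117 mm, x = 0; its right end runs on to y = -240 mm with a small steel pot of no concern, 30 mm tall. Origin: underside, middle of the four cups, at z = 0; axes as the cups'.
- tray: Fixed wooden tray, nearer than the cups or beyond them. Four compartments along its y, centres at y = -117, -39, 39, 117 mm, x = 0, inside 70 (x) by 74 mm; floor 4 mm, wall tops 10 mm above the origin. Its board, 88 mm in x, runs on to y = 240 mm, with the bottle. Origin: underside, middle of the four, at z = 0; x away from the robot, y left, within 9 degrees of world axes.
- bottle: Small amber bottle with a white cap, 30 mm in diameter, 62 mm tall, loose on the left end of the tray's board, about 205 mm left of the tray's origin. Not to be moved. Origin: centre of its underside.
Mind the look-alikes: they are no part of the job. Leave any purple or yellow look-alike of the prism alone.

How it is judged:
By the outcome, as a careful person would: the job done as asked, in the order asked, and still so for the second after the job is handed in, with the robot touching nothing.
It also fails if it takes over 93 s, if anything falls off the work surface, if the arm or the gripper's body presses on something with over 40 N, if the wrist force passes 120 N, or if a joint passes its speed limit or range.

ROBOT

A 6-joint arm with a two-finger parallel gripper is mounted at the origin on the work surface. World frame = base frame: x ahead of the robot, y to its left, z up, the work surface at z = 0. Lengths are in m, angles in rad, forces in N, time in s.
With the tool pointing down it reaches from about 0.35 to 0.775 m from the base axis. Payload 5.5 kg.
Tool frame: the origin (TCP) lies at the very end of the fingers, on their centre line; the grasp point (between the pads) lies 19 mm behind it; z points along the fingers, y is the line along which they close (so a half turn about z gives the same grasp; the last joint's range is limited). The gripper opens to 85 mm and grips with 20 to 120 N. Pads are 22 mm wide; open, the fingers measure 114 mm over their backs; the gripper's body (76 mm by 85 mm) begins 54 mm behind the grasp point. The pads swing forward as they close: fully open they stand 13 mm farther back than shut.
Start: joints at [1.003, 0.313, 0.046, 1.304, 0, 1.431], TCP at [0.239, 0.523, 0.231] pointing down, gripper open.
Joint ranges: [-2.76, 2.76], [-0.86, 1.69], [-1.03, 1.26], [-2.2, 2.34], [-1.47, 1.5], [-3.14, 3.14]. Speed limits (rad/s): [2.57, 2.57, 3.14, 3.14, 3.14, 3.14].

INTERFACE

Orientations are given as a unit quaternion [w, x, y, z].
In Python, from workcell import env, cams, ticket, spotter gives the robot as it stands.
- The arm moves only by the tool jog_arm, never from a script. Its argument "increments" is a list that holds one entry, the list of rows, each a list of 7 numbers: the shift along the tool's x, y, z in units of 0.25 m (1.0 is 0.25 m), then the turn, a rotation vector about the tool's x, y, z in units of 180 degrees (1.0 is 180 degrees), then the closure in counts, from 0 (fully open) to 255 (shut). A call has 1 to 20 rows; each row shifts and turns the commanded pose from where the row before left it, along the tool's axes as they then stand; what a row does not reach is not made up. A row lasts 1/10 s, in which the tool goes at most 50 mm and 8.59 degrees, less where a joint would pass 70% of its speed; a pose out of reach is approached as far as the arm can. A call with a number of a shift or a turn outside -1 to 1 is refused whole. A call with a gripper value outside its range is refused whole. The fingers move at their own pace and stop on an object; "force" is the grip in N (left out, the last holds). Time passes only in rows, so rows that do not move let the fingers close. It gives the time, the measured TCP pose, the force, the opening and the grip force at its end, in the units of the state.
- env.get_state(): the state, without advancing time (a new reading comes with each control period).
- cams.read_camera(name): name is "side" or "top" or "wrist"; returns a dict with "pixels" (420x560x3 uint8, red, green, blue), "fx", "fy", "cx", "cy" (pixels), "k1" (the pictures are not rectified: a ray, as slopes to the right and down, at radius r is drawn at 1 + k1 r^2 times it, then the intrinsics apply), "xyz" and "attitude" of the camera in the world; the wrist camera has in their place "mount" (4x4, takes a point from camera to tool coordinates, whose origin is the TCP and whose axes are the flange's). Camera axes: x right, y down, z forward; pixel columns grow to the right and rows downward; lengths in m; the calibration is good to about 2 mm. A picture is of the moment at which its call begins: read the wrist's pose just before it. There is no depth.
- ticket.hand_in(): hands the job in; it is judged then, once.
Trained networks look in the newest picture that a camera, given by its name, has taken for a name from the list of things; names that differ only in an ending like _2 or _b are one class to them, and where a whole thing is asked for, a point or a joint stands for the part that bears it (a point fixed in the world has none). Each returns a list of dicts, best first, with "conf" (0 to 1); they miss things now and then, are a little off and sometimes report something else, mostly with a low value. They report only what shows in the picture. A call takes as long as a camera call. They do not tell look-alikes from the thing itself.
- spotter.find_in(target, camera): "uv" ([column, row] in pixels, amid what is visible of it).
- spotter.cut_out(target, camera): "region" (420x560 bool, what is visible of it) and "uv" ([column, row] in pixels, amid what is visible of it).
- spotter.landmark_of(target, camera): "uv" ([column, row] in pixels: a listed point, or the origin of a listed thing).
The state is a dict: "clock": time; "joint_pos": joint angles; "qvel": joint speeds; "tau": joint torques, N m; "tcp_pos": TCP position; "orientation": TCP orientation; "wrist_force": force on the tool from outside, world axes, zero at the start; "ft_torque": the same for the moment, N m; "finger_gap": finger opening in m; "grip_force": force on a finger pad.
Only numpy, scipy, OpenCV 4.12 (cv2) and the standard library are available. Lean on these libraries where they do the work, as an engineer would, in place of code of your own. Each camera call takes 0.05 s, during which the arm holds its last target. There are 200 camera calls.

## Working session

There is one attempt and no reset: what is moved stays moved. The work goes in short steps, Python scripts to look and compute and a tool call to move; the robot and the scene stay as the last step left them, time stands still between calls to the robot, and variables do not carry over. Pictures are saved under pics/ and viewed, at most 14 in all, crops included, and the job is handed in when it is done.

Besides the shell and the picture viewer there is one more tool, called after "Request:" as name(argument=value, ...) on one line, values as JSON. jog_arm: Moves the arm, as the interface text tells. Shifts and turns lie within -1 to 1; 1 stands for 0.25 m of shift or 180 degrees of turn. Its arguments: {"type":"object","properties":{"increments":{"type":"array"},"force":{"type":"number"}},"required":["increments"]}

```bash
mkdir -p pics
cat > h.py <<'E'
import numpy as np, cv2
from scipy.spatial.transform import Rotation as R
from workcell import env, cams, ticket, spotter
def rot(q): return R.from_quat(np.r_[q[1:],q[0]]).as_matrix()
def cam(name):
    s=env.get_state(); c=cams.read_camera(name)
    if 'mount' in c:
        T=np.eye(4);T[:3,:3]=rot(s['orientation']);T[:3,3]=s['tcp_pos'];T=T@np.array(c['mount']);c['Rm'],c['t']=T[:3,:3],T[:3,3]
    else:
        a=np.array(c['attitude']); c['Rm']=rot(a) if a.size==4 else a.reshape(3,3); c['t']=np.array(c['xyz'])
    c['K']=np.array([[c['fx'],0,c['cx']],[0,c['fy'],c['cy']],[0,0,1.]]);c['D']=np.array([c['k1'],0,0,0.])
    return c
def ray(c,uv):
    p=cv2.undistortPoints(np.array([[uv]],float),c['K'],c['D'])[0,0]
    return c['Rm']@np.r_[p,1]
def onz(c,uv,z):
    d=ray(c,uv); return c['t']+d*(z-c['t'][2])/d[2]
def proj(c,P):
    p=(np.atleast_2d(P)-c['t'])@c['Rm']
    return cv2.projectPoints(p,np.zeros(3),np.zeros(3),c['K'],c['D'])[0][:,0]
def save(c,n): cv2.imwrite('pics/'+n+'.png',c['pixels'][:,:,::-1])
E
python3 - <<'E'
from h import *
print(env.get_state())
names='eyepiece lens tube prism cup_eyepiece cup_lens cup_tube cup_prism teardown_rack tray bottle'.split()
for n in ('top','side'):
    c=cam(n); save(c,n+'0'); print(n,c['t'],c['attitude'],c['fx'],c['k1'])
    for m in names:
        for r in spotter.landmark_of(m,n)[:5]:
            z=.004 if 'cup' in m else 0 if m in('tray','teardown_rack') else .008 
            print(m,np.round(r['uv']),round(r['conf'],2),np.round(onz(c,r['uv'],z),3))
E
```

```text
{'clock': 0.0, 'joint_pos': array([ 1.00339631e+00,  3.14002921e-01,  4.49815063e-02,  1.30358692e+00,
       -2.64652433e-05,  1.43121394e+00]), 'qvel': array([-0.00125083, -0.00105005, -0.00032297,  0.00128091,  0.00157709,
        0.0009028 ]), 'tau': array([-1.86412381e-04, -4.80627000e+01,  2.98533350e+01,  1.95353612e-02,
       -5.23119706e-05,  1.76057466e-05]), 'tcp_pos': array([0.23829218, 0.52274384, 0.23040846]), 'orientation': array([-3.01221710e-04,  2.12281138e-01,  9.77208216e-01, -8.54566428e-04]), 'wrist_force': array([ 0.37569707, -0.59617191,  0.29932849]), 'ft_torque': array([-0.00334062, -0.02723225,  0.02455736]), 'grip_force': 0.0, 'finger_gap': 0.08537035379912816}
top [0.35970936 0.04689002 1.04175963] [ 0.06672397 -0.70187531  0.70710653 -0.05403068] 487.2416889145689 -0.17769637230263768
eyepiece [323. 248.] 0.58 [ 0.455 -0.02   0.008]
eyepiece [366. 239.] 0.5 [ 0.474 -0.112  0.008]
lens [364. 239.] 0.56 [ 0.473 -0.107  0.008]
tube [312. 244.] 0.63 [0.463 0.005 0.008]
tube [292. 244.] 0.53 [0.464 0.046 0.008]
prism [190. 204.] 0.88 [0.553 0.269 0.008]
pris
[... 484 characters left out ...]
8 0.58464039] [ 0.05538177 -0.12130768  0.88799157 -0.4401003 ] 490.10408497422804 -0.18007865825124245
eyepiece [333. 217.] 0.63 [ 0.46  -0.023  0.008]
lens [332. 191.] 0.83 [ 0.479 -0.11   0.008]
tube [321. 238.] 0.8 [0.47  0.046 0.008]
prism [322. 269.] 0.94 [0.453 0.128 0.008]
prism [237. 322.] 0.66 [0.555 0.277 0.008]
prism [293. 320.] 0.63 [0.473 0.25  0.008]
cup_eyepiece [328. 215.] 0.77 [ 0.472 -0.031  0.004]
cup_lens [331. 196.] 0.5 [ 0.479 -0.096  0.004]
cup_tube [326. 242.] 0.83 [0.461 0.05  0.004]
cup_prism [322. 270.] 0.97 [0.453 0.126 0.004]
teardown_rack [322. 269.] 0.6 [0.453 0.12  0.   ]
tray [245. 196.] 0.93 [ 0.651 -0.054  0.   ]
bottle [204. 260.] 0.94 [0.654 0.161 0.008]
```

Run:
```python
import cv2
a=cv2.imread('pics/top0.png');b=cv2.imread('pics/side0.png')
cv2.imwrite('pics/t0c.png',cv2.resize(a[110:310,140:420],(798,570),interpolation=cv2.INTER_CUBIC))
cv2.imwrite('pics/s0c.png',cv2.resize(b[130:350,170:450],(764,600),interpolation=cv2.INTER_CUBIC))
```

```text
(no output)
```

View pics/t0c.png

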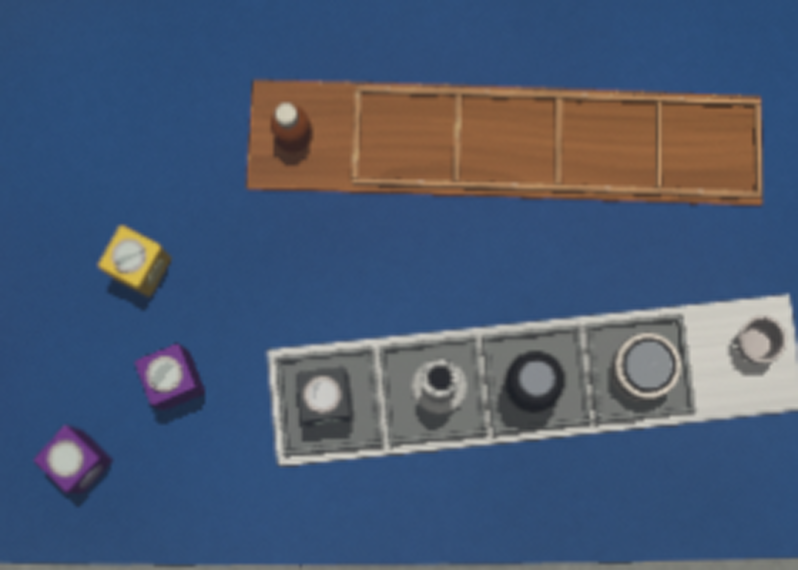

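View pics/s0c.png

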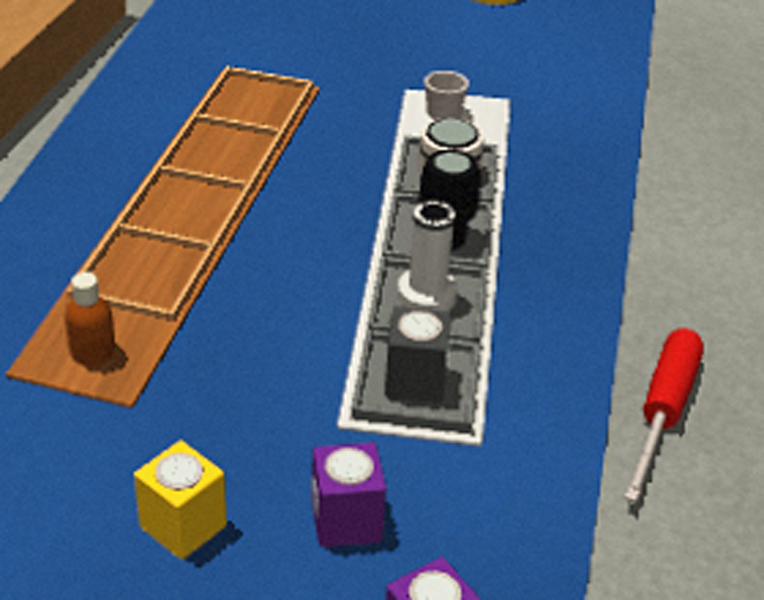

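The top crop shows, left to right, the prism (323,394), tube (441,378), eyepiece (539,378) and lens (649,363). The tray lies beyond them with the bottle at its left end. The side crop agrees. The purple and yellow blocks stand apart to the left.

Run:
```python
from h import *
c=cam('top')
u=lambda p: np.array(p)/2.85+[139.7,109.7]
for n,p,z in [('prism',(323,394),.054),('tube',(441,378),.078),('eye',(539,378),.072),('lens',(649,363),.042)]: print(n,np.round(onz(c,u(p),z),4))
q=[onz(c,u(p),.010)[:2] for p in [(356,87),(352,184),(762,194),(761,99)]]
print(np.round(q,4),'tray ctr',np.mean(q,0)); l=(q[0]+q[1])/2-(q[2]+q[3])/2; print('tray yaw',np.degrees(np.arctan2(-l[0],l[1])),np.linalg.norm(l))
q=[onz(c,u(p),.004)[:2] for p in [(268,350),(282,465)]]
r=[onz(c,u(p),.004)[:2] for p in [(790,295),(803,408)]]
l=q[0]-r[0];m=q[1]-r[1]; print('rack yaw',[np.degrees(np.arctan2(-k[0],k[1])) for k in(l,m)])
s=cam('side')
for n,z in [('eyepiece',.008),('lens',.008),('tube',.008),('prism',.008)]:
  k=spotter.cut_out(n,'side')[0]; print(n,k['conf'],np.round(k['uv']))
w=cam('wrist'); print(w['mount'],w['fx'])
```

```text
prism [0.4519 0.126  0.054 ]
tube [0.4602 0.0418 0.078 ]
eye [ 0.4602 -0.027   0.072 ]
lens [ 0.4734 -0.1096  0.042 ]
[[ 0.6944  0.1051]
 [ 0.6168  0.108 ]
 [ 0.6065 -0.207 ]
 [ 0.6827 -0.2107]] tray ctr [ 0.65008984 -0.05113893]
tray yaw -1.9940983174968947 0.3155903214962064
rack yaw [np.float64(5.523780574069321), np.float64(5.605898556001837)]
eyepiece 0.74 [337. 198.]
lens 0.84 [333. 179.]
tube 0.55 [325. 228.]
prism 0.79 [296. 310.]
[[ 1.17159574e-04 -9.56718135e-01 -2.91016145e-01  7.46578375e-02]
 [ 9.99999932e-01  1.01250333e-05  3.69301721e-04  4.48490150e-04]
 [-3.50371105e-04 -2.91016168e-01  9.56718071e-01 -1.41249519e-01]
 [ 0.00000000e+00  0.00000000e+00  0.00000000e+00  1.00000000e+00]] 354.88396008464
```

```bash
cat >> h.py <<'E'
def plan(targets, step=.04, start=None):
    """targets: (x,y,z,yaw_deg[,step]); tool down, tool y at yaw from world x. Prints segment rows: n x [row]"""
    s=env.get_state(); Rm=rot(s['orientation']) ; p=np.array(s['tcp_pos']); yaw=np.degrees(np.arctan2(Rm[1,1],Rm[0,1]))
    print('now',np.round(p,4),'yaw',round(yaw,2),'tilt',np.round(Rm[:2,2],4),'t',s['clock'],'gap',s['finger_gap'])
    if start is not None: p=np.array(start[:3]);yaw=start[3]
    for t in targets:
        st=t[4] if len(t)>4 else step
        d=t[3]-yaw; n=int(np.ceil(abs(d)/8))
        if abs(d)>.3: print(n,'x turn',round(-d/180/n,4))
        yaw=t[3]; a=np.radians(yaw); Y=np.array([np.cos(a),np.sin(a),0]);Z=np.array([0,0,-1.]);X=np.cross(Y,Z)
        v=np.array(t[:3])-p; L=np.linalg.norm(v); n=max(1,int(np.ceil(L/st))); l=np.array([v@X,v@Y,v@Z])/.25/n
        print(n,'x shift',np.round(l,4)); p=np.array(t[:3])
E
python3 - <<'E'
from h import *
plan([(.452,.126,.16,5.5)])
E
```

```text
now [0.2386 0.5232 0.2313] yaw 65.49 tilt [0.     0.0001] t 1.55 gap 0.08539357669939533
8 x turn 0.0417
12 x shift [-0.1386  0.0581  0.0238]
```

Request:
jog_arm(increments=[[[0,0,0,0,0,0.0417,0],[0,0,0,0,0,0.0417,0],[0,0,0,0,0,0.0417,0],[0,0,0,0,0,0.0417,0],[0,0,0,0,0,0.0417,0],[0,0,0,0,0,0.0417,0],[0,0,0,0,0,0.0417,0],[0,0,0,0,0,0.0417,0],[-0.139,0.058,0.024,0,0,0,0],[-0.139,0.058,0.024,0,0,0,0],[-0.139,0.058,0.024,0,0,0,0],[-0.139,0.058,0.024,0,0,0,0],[-0.139,0.058,0.024,0,0,0,0],[-0.139,0.058,0.024,0,0,0,0],[-0.139,0.058,0.024,0,0,0,0],[-0.139,0.058,0.024,0,0,0,0],[-0.139,0.058,0.024,0,0,0,0],[-0.139,0.058,0.024,0,0,0,0],[-0.139,0.058,0.024,0,0,0,0],[-0.139,0.058,0.024,0,0,0,0]]], force=40)

```text
clock: 3.55
tcp_pos: [0.452, 0.1232, 0.1593]
orientation: [0.0, 0.673, 0.74, 0.0]
wrist_force: [0.4, 1.1, -0.3]
finger_gap: 0.0852
grip_force: 0.0
```

Run:
```python
from h import *
c=cam('wrist'); g=c['pixels'].copy()
for P in [(.452,.126,.054),(.4602,.0418,.078),(.460,-.027,.072)]:
    u=proj(c,P)[0]; print(P,u); cv2.circle(g,tuple(int(k) for k in u),4,(255,0,0),1)
cv2.imwrite('pics/w1.png',g[:,:,::-1])
plan([(.452,.126,.16,5.5),(.452,.126,.022,5.5,.03)])
```

```text
(0.452, 0.126, 0.054) [276.46372236 203.36456612]
(0.4602, 0.0418, 0.078) [276.73475363 323.93321985]
(0.46, -0.027, 0.072) [268.28455632 392.51601897]
now [0.4545 0.1191 0.1584] yaw 5.21 tilt [ 0.002  -0.0031] t 3.6 gap 0.08533270882754272
1 x shift [ 0.0283 -0.0075 -0.0063]
5 x shift [0.     0.     0.1104]
```

View pics/w1.png

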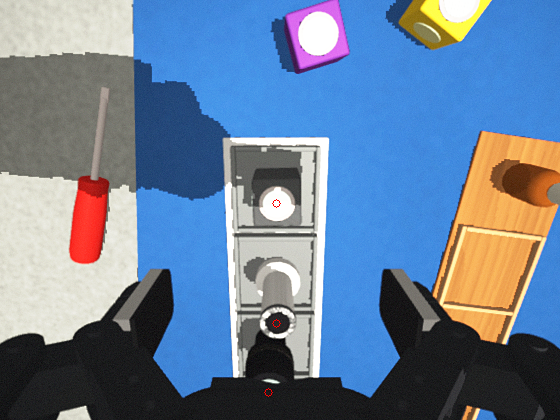

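The circled projections sit on the prism, tube and eyepiece tops, at about (276,203), (277,324) and (268,392). So the estimates are good to a millimetre or two.

Request:
jog_arm(increments=[[[0,0,0.03,0,0,0,0],[0,0,0.12,0,0,0,0],[0,0,0.14,0,0,0,0],[0,0,0.11,0,0,0,0],[0,0,0.08,0,0,0,0],[0,0,0.05,0,0,0,0],[0,0,0.02,0,0,0,0],[0,0,0,0,0,0,0],[0,0,0,0,0,0,255],[0,0,0,0,0,0,255],[0,0,0,0,0,0,255],[0,0,0,0,0,0,255],[0,0,0,0,0,0,255],[0,0,0,0,0,0,255],[0,0,0,0,0,0,255],[0,0,0,0,0,0,255]]], force=40)

```text
clock: 5.2
tcp_pos: [0.452, 0.1247, 0.0226]
orientation: [0.0, 0.673, 0.74, 0.001]
wrist_force: [-1.2, -0.0, 6.1]
finger_gap: 0.0357
grip_force: 40.4
```

Run:
```python
from h import *
plan([(.452,.126,.14,5.5,.03),(.646,-.168,.14,5.5),(.646,-.168,.14,-2),(.646,-.168,.02,-2,.03)])
```

```text
now [0.452  0.1247 0.0226] yaw 5.43 tilt [0.0015 0.0004] t 5.2 gap 0.03568844951817449
4 x shift [ 1.300e-03  1.000e-04 -1.174e-01]
9 x shift [-0.1383  0.0733  0.    ]
1 x turn 0.0417
1 x shift [0. 0. 0.]
5 x shift [0.    0.    0.096]
```

Request:
jog_arm(increments=[[[0,0,-0.03,0,0,0,255],[0,0,-0.09,0,0,0,255],[0,0,-0.13,0,0,0,255],[0,0,-0.12,0,0,0,255],[0,0,-0.07,0,0,0,255],[-0.062,0.033,-0.03,0,0,0,255],[-0.124,0.066,0,0,0,0,255],[-0.149,0.079,0,0,0,0,255],[-0.162,0.086,0,0,0,0,255],[-0.162,0.086,0,0,0,0,255],[-0.162,0.086,0,0,0,0,255],[-0.149,0.079,0,0,0,0,255],[-0.137,0.073,0,0,0,0,255],[-0.087,0.046,0,0,0,0,255],[-0.05,0.026,0,0,0,0,255],[0,0,0,0,0,0.021,255],[0,0,0,0,0,0.021,255],[0,0,0.08,0,0,0,255],[0,0,0.12,0,0,0,255],[0,0,0.06,0,0,0,255]]])

```text
clock: 7.2
tcp_pos: [0.6433, -0.1688, 0.0716]
orientation: [-0.002, 0.72, 0.694, -0.001]
wrist_force: [-0.5, 0.1, -2.3]
finger_gap: 0.0355
grip_force: 40.2
```

Run:
```python
from h import *
c=cam('wrist'); g=c['pixels'].copy()
a=np.radians(-2.0); o=np.array([.650,-.051])
for k in range(4):
  for dx,dy in [(0,0),(.035,.037),(.035,-.037),(-.035,.037),(-.035,-.037)]:
    x,y=dx,-.117+.078*k+dy; P=np.r_[o+[x*np.cos(a)-y*np.sin(a),x*np.sin(a)+y*np.cos(a)],.004]
    cv2.circle(g,tuple(int(t) for t in proj(c,P)[0]),2,(255,0,255),-1)
cv2.imwrite('pics/w2.png',g[:,:,::-1])
plan([(.646,-.168,.0186,-2,.02)])
```

```text
now [ 0.6421 -0.1683  0.0693] yaw -2.13 tilt [-0.007   0.0029] t 7.25 gap 0.03569378822376563
3 x shift [0.0006 0.0052 0.0676]
```

View pics/w2.png

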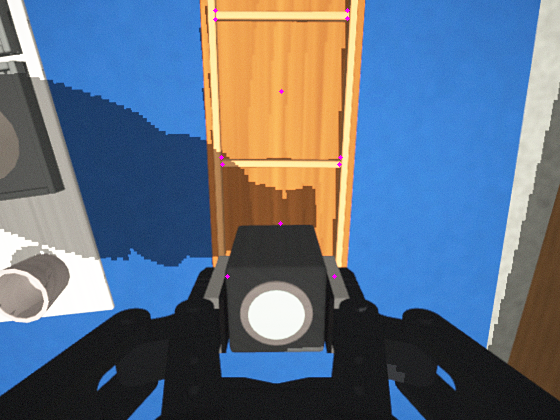

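The markers sit on the tray's inner corners (about 217–350, 12–160), so the tray estimate is good. The prism hangs upright over the right compartment.

Request:
jog_arm(increments=[[[0,0.003,0.05,0,0,0,255],[0,0.003,0.07,0,0,0,255],[0,0,0.05,0,0,0,255],[0,0,0.025,0,0,0,255],[0,0,0.012,0,0,0,255],[0,0,0.006,0,0,0,255],[0,0,0,0,0,0,255],[0,0,0,0,0,0,255]]])

```text
clock: 8.05
tcp_pos: [0.6471, -0.1696, 0.0218]
orientation: [0.001, 0.72, 0.694, 0.0]
wrist_force: [0.0, 0.8, -0.8]
finger_gap: 0.0354
grip_force: 40.2
```

Request:
jog_arm(increments=[[[0,0,0.004,0,0,0,255],[0,0,0.004,0,0,0,255],[0,0,0.004,0,0,0,255],[0,0,0,0,0,0,255],[0,0,0,0,0,0,255]]])

```text
clock: 8.55
tcp_pos: [0.6468, -0.1695, 0.0187]
orientation: [0.0, 0.72, 0.694, 0.0]
wrist_force: [-1.7, 0.9, 4.2]
finger_gap: 0.0355
grip_force: 40.8
```

Run:
```python
from h import *
plan([(.647,-.1695,.14,-2),(.4602,.0418,.14,5.5,.3)])
plan([(.6486,-.090,.14,5.5,.4)],start=(.4602,.0418,.14,5.5))
```

```text
now [ 0.6468 -0.1695  0.0187] yaw -2.12 tilt [ 0.0006 -0.0002] t 8.55 gap 0.03547983043111336
4 x shift [-0.      0.0002 -0.1213]
1 x turn -0.0417
1 x shift [ 0.9129 -0.6628  0.    ]
now [ 0.6468 -0.1695  0.0187] yaw -2.12 tilt [ 0.0006 -0.0002] t 8.55 gap 0.03547983043111336
1 x shift [-0.597   0.6996  0.    ]
```

Request:
jog_arm(increments=[[[0,0,0,0,0,0,0],[0,0,0,0,0,0,0],[0,0,0,0,0,0,0],[0,0,0,0,0,0,0],[0,0,-0.05,0,0,0,0],[0,0,-0.13,0,0,0,0],[0,0,-0.16,0,0,0,0],[0,0,-0.1,0,0,-0.021,0],[0,0,-0.045,0,0,-0.021,0],[0.055,-0.04,0,0,0,0,0],[0.11,-0.08,0,0,0,0,0],[0.137,-0.099,0,0,0,0,0],[0.137,-0.099,0,0,0,0,0],[0.137,-0.099,0,0,0,0,0],[0.137,-0.099,0,0,0,0,0],[0.11,-0.08,0,0,0,0,0],[0.064,-0.046,0,0,0,0,0],[0.027,-0.02,0,0,0,0,0],[0,0,0,0,0,0,0],[0,0,0,0,0,0,0]]])

```text
clock: 10.55
tcp_pos: [0.4616, 0.0417, 0.1397]
orientation: [0.001, 0.673, 0.74, 0.0]
wrist_force: [-0.2, 0.5, 0.8]
finger_gap: 0.0854
grip_force: 0.0
```

Run:
```python
from h import *
c=cam('top'); g=c['pixels'][110:310,140:420,::-1]; cv2.imwrite('pics/t1.png',cv2.resize(g,(798,570),interpolation=cv2.INTER_CUBIC))
plan([(.4602,.0418,.03,5.5,.3)])
```

```text
now [0.4616 0.0415 0.1395] yaw 5.38 tilt [ 0.0013 -0.0003] t 10.6 gap 0.08557966522654019
1 x shift [ 0.0016 -0.0054  0.4381]
```

View pics/t1.png

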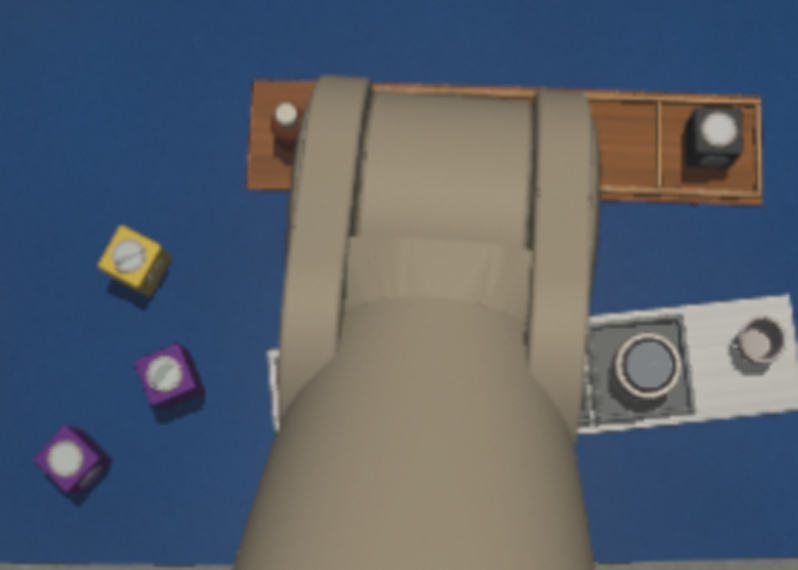

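The prism stands upright in the rightmost compartment, at about (717,137). Next is the tube.

Request:
jog_arm(increments=[[[0,-0.004,0.05,0,0,0,0],[0,0,0.11,0,0,0,0],[0,0,0.11,0,0,0,0],[0,0,0.08,0,0,0,0],[0,0,0.05,0,0,0,0],[0,0,0.025,0,0,0,0],[0,0,0.01,0,0,0,0],[0,0,0,0,0,0,255],[0,0,0,0,0,0,255],[0,0,0,0,0,0,255],[0,0,0,0,0,0,255],[0,0,0,0,0,0,255],[0,0,0,0,0,0,255],[0,0,0,0,0,0,255],[0,0,0,0,0,0,255],[0,0,0,0,0,0,255]]], force=40)

```text
clock: 12.2
tcp_pos: [0.4597, 0.0423, 0.0312]
orientation: [0.001, 0.673, 0.74, 0.0]
wrist_force: [-0.9, -0.1, 5.9]
finger_gap: 0.0251
grip_force: 39.1
```

Run:
```python
from h import *
s=env.get_state();p=s['tcp_pos'];plan([(p[0],p[1],.14,5.5),(.6486,-.090,.14,5.5,.4)])
```

```text
now [0.4597 0.0423 0.0312] yaw 5.45 tilt [ 0.0014 -0.    ] t 12.2 gap 0.025100840634725122
3 x shift [ 0.      0.     -0.1451]
1 x shift [-0.599   0.7012  0.    ]
```

Request:
jog_arm(increments=[[[0,0,-0.03,0,0,0,255],[0,0,-0.09,0,0,0,255],[0,0,-0.13,0,0,0,255],[0,0,-0.11,0,0,0,255],[0,0,-0.06,0,0,0,255],[0,0,-0.015,0,0,0,255],[-0.036,0.042,0,0,0,0,255],[-0.078,0.091,0,0,0,0,255],[-0.102,0.119,0,0,0,0,255],[-0.108,0.126,0,0,0,0,255],[-0.102,0.119,0,0,0,0,255],[-0.09,0.105,0,0,0,0,255],[-0.06,0.07,0,0,0,0,255],[-0.024,0.028,0,0,0,0.021,255],[0,0,0.03,0,0,0.021,255],[0,0,0.07,0,0,0,255],[0,0,0.1,0,0,0,255],[0,0,0.08,0,0,0,255],[0,0,0.05,0,0,0,255],[0,0,0.02,0,0,0,255]]])

```text
clock: 14.2
tcp_pos: [0.6461, -0.0905, 0.0486]
orientation: [-0.002, 0.72, 0.694, -0.001]
wrist_force: [-0.3, 0.8, -0.3]
finger_gap: 0.0252
grip_force: 39.5
```

Request:
jog_arm(increments=[[[0,0,0.03,0,0,0,255],[0,0,0.03,0,0,0,255],[0,0,0.015,0,0,0,255],[0,0,0,0,0,0,255],[0,0,0,0,0,0,255]]])

```text
clock: 14.7
tcp_pos: [0.6479, -0.0905, 0.0335]
orientation: [0.0, 0.72, 0.694, 0.0]
wrist_force: [0.2, 0.4, -0.8]
finger_gap: 0.025
grip_force: 39.5
```

Needs about 6 mm more, down to 0.0272.

Request:
jog_arm(increments=[[[0,0,0.009,0,0,0,255],[0,0,0.006,0,0,0,255],[0,0,0.005,0,0,0,255],[0,0,0.004,0,0,0,255],[0,0,0.001,0,0,0,255],[0,0,0,0,0,0,255],[0,0,0,0,0,0,255]]])

```text
clock: 15.4
tcp_pos: [0.6477, -0.0904, 0.0272]
orientation: [0.0, 0.72, 0.694, 0.0]
wrist_force: [-2.0, 0.8, 4.2]
finger_gap: 0.0251
grip_force: 40.0
```

Run:
```python
from h import *
plan([(.648,-.0905,.14,-2,.3),(.4602,-.027,.14,5.5,.3)])
```

```text
now [ 0.6477 -0.0904  0.0272] yaw -2.12 tilt [ 0.0003 -0.    ] t 15.4 gap 0.025106987966740987
1 x shift [-2.000e-04  1.400e-03 -4.511e-01]
1 x turn -0.0417
1 x shift [ 0.3248 -0.7234  0.    ]
```

Request:
jog_arm(increments=[[[0,0,0,0,0,0,0],[0,0,0,0,0,0,0],[0,0,0,0,0,0,0],[0,0,0,0,0,0,0],[0,0,-0.04,0,0,0,0],[0,0,-0.11,0,0,0,0],[0,0,-0.14,0,0,0,0],[0,0,-0.1,0,0,0,0],[0,0,-0.05,0,0,-0.021,0],[0,0,-0.01,0,0,-0.021,0],[0.023,-0.051,0,0,0,0,0],[0.049,-0.108,0,0,0,0,0],[0.065,-0.145,0,0,0,0,0],[0.065,-0.145,0,0,0,0,0],[0.062,-0.137,0,0,0,0,0],[0.042,-0.094,0,0,0,0,0],[0.019,-0.043,0,0,0,0,0],[0,0,0,0,0,0,0],[0,0,0,0,0,0,0]]])

```text
clock: 17.3
tcp_pos: [0.4617, -0.0272, 0.1401]
orientation: [0.001, 0.673, 0.74, 0.001]
wrist_force: [0.8, -0.0, 0.2]
finger_gap: 0.0853
grip_force: 0.0
```

Run:
```python
from h import *
c=cam('side'); g=c['pixels'][130:350,170:450,::-1]; cv2.imwrite('pics/s2.png',cv2.resize(g,(764,600),interpolation=cv2.INTER_CUBIC))
plan([(.4602,-.027,.027,5.5,.3)])
```

```text
now [ 0.4618 -0.0273  0.1399] yaw 5.43 tilt [ 0.0023 -0.0005] t 17.35 gap 0.08551743750235237
1 x shift [ 0.0019 -0.0064  0.4515]
```

View pics/s2.png

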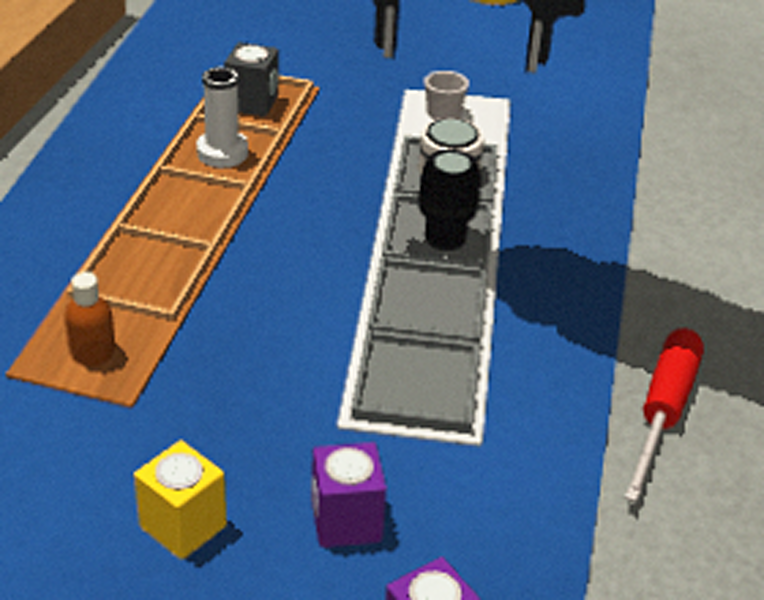

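The tube and prism stand upright in their compartments, and the bottle is untouched at about (88,320). Next is the eyepiece.

Request:
jog_arm(increments=[[[0,-0.004,0.05,0,0,0,0],[0,0,0.11,0,0,0,0],[0,0,0.12,0,0,0,0],[0,0,0.08,0,0,0,0],[0,0,0.05,0,0,0,0],[0,0,0.03,0,0,0,0],[0,0,0.01,0,0,0,0],[0,0,0,0,0,0,255],[0,0,0,0,0,0,255],[0,0,0,0,0,0,255],[0,0,0,0,0,0,255],[0,0,0,0,0,0,255],[0,0,0,0,0,0,255],[0,0,0,0,0,0,255],[0,0,0,0,0,0,255]]], force=40)

```text
clock: 18.85
tcp_pos: [0.4597, -0.027, 0.0277]
orientation: [0.001, 0.673, 0.74, 0.0]
wrist_force: [-1.5, 0.6, 6.4]
finger_gap: 0.0409
grip_force: 40.3
```

Run:
```python
from h import *
s=env.get_state();p=s['tcp_pos'];plan([(p[0],p[1],.14,5.5,.3),(.6514,-.012,.14,5.5,.4)])
```

```text
now [ 0.4597 -0.027   0.0277] yaw 5.45 tilt [ 0.0019 -0.0004] t 18.85 gap 0.04088809694466611
1 x shift [ 0.      0.     -0.4492]
1 x shift [-0.0139  0.7688  0.    ]
```

Request:
jog_arm(increments=[[[0,0,-0.03,0,0,0,255],[0,0,-0.09,0,0,0,255],[0,0,-0.13,0,0,0,255],[0,0,-0.12,0,0,0,255],[0,0,-0.06,0,0,0,255],[-0.002,0.05,-0.02,0,0,0,255],[-0.002,0.11,0,0,0,0,255],[-0.002,0.15,0,0,0,0,255],[-0.002,0.16,0,0,0,0,255],[-0.002,0.145,0,0,0,0,255],[-0.002,0.1,0,0,0,0,255],[-0.002,0.054,0,0,0,0.021,255],[0,0,0.03,0,0,0.021,255],[0,0,0.07,0,0,0,255],[0,0,0.11,0,0,0,255],[0,0,0.09,0,0,0,255],[0,0,0.06,0,0,0,255],[0,0,0.04,0,0,0,255],[0,0,0.02,0,0,0,255],[0,0,0,0,0,0,255]]])

```text
clock: 20.85
tcp_pos: [0.6504, -0.012, 0.034]
orientation: [-0.0, 0.72, 0.694, -0.0]
wrist_force: [-0.4, 0.3, -0.2]
finger_gap: 0.041
grip_force: 40.6
```

Request:
jog_arm(increments=[[[0,0,0.01,0,0,0,255],[0,0,0.005,0,0,0,255],[0,0,0,0,0,0,255],[0,0,0,0,0,0,255]]])

```text
clock: 21.25
tcp_pos: [0.6509, -0.0121, 0.031]
orientation: [0.0, 0.72, 0.694, 0.0]
wrist_force: [-0.6, 0.4, -0.3]
finger_gap: 0.041
grip_force: 40.6
```

Needs 7.3 mm more, or 0.029.

Request:
jog_arm(increments=[[[0,0,0.01,0,0,0,255],[0,0,0.008,0,0,0,255],[0,0,0.005,0,0,0,255],[0,0,0.004,0,0,0,255],[0,0,0.002,0,0,0,255],[0,0,0,0,0,0,255],[0,0,0,0,0,0,255]]])

```text
clock: 21.95
tcp_pos: [0.6505, -0.012, 0.0237]
orientation: [-0.0, 0.72, 0.694, 0.0]
wrist_force: [-2.8, 0.4, 6.0]
finger_gap: 0.0408
grip_force: 41.1
```

Run:
```python
from h import *
s=env.get_state();p=s['tcp_pos'];plan([(p[0],p[1],.14,-2,.3),(.4734,-.1096,.14,5.5,.4)])
```

```text
now [ 0.6505 -0.012   0.0237] yaw -2.12 tilt [-0.      0.0001] t 21.95 gap 0.0408227193151988
1 x shift [ 0.      0.     -0.4651]
1 x turn -0.0417
1 x shift [-0.3206 -0.7427  0.    ]
```

Request:
jog_arm(increments=[[[0,0,0,0,0,0,0],[0,0,0,0,0,0,0],[0,0,0,0,0,0,0],[0,0,0,0,0,0,0],[0,0,-0.04,0,0,0,0],[0,0,-0.11,0,0,0,0],[0,0,-0.14,0,0,0,0],[0,0,-0.11,0,0,0,0],[0,0,-0.05,0,0,-0.021,0],[0,0,-0.015,0,0,-0.021,0],[-0.022,-0.052,0,0,0,0,0],[-0.048,-0.111,0,0,0,0,0],[-0.064,-0.149,0,0,0,0,0],[-0.064,-0.149,0,0,0,0,0],[-0.061,-0.141,0,0,0,0,0],[-0.042,-0.097,0,0,0,0,0],[-0.019,-0.045,0,0,0,0,0],[0,0,0,0,0,0,0],[0,0,0,0,0,0,0]]])

```text
clock: 23.85
tcp_pos: [0.4743, -0.1095, 0.1402]
orientation: [0.001, 0.673, 0.74, 0.001]
wrist_force: [0.9, 0.7, 0.1]
finger_gap: 0.0856
grip_force: 0.0
```

Run:
```python
from h import *
c=cam('wrist'); g=c['pixels'].copy()
for P in [(.4734,-.1096,.042)]:
    u=proj(c,P)[0]; print(u); cv2.circle(g,tuple(int(k) for k in u),4,(255,0,0),1)
cv2.imwrite('pics/w3.png',g[:,:,::-1])
plan([(.4734,-.1096,.016,5.5,.3)])
```

```text
[274.67170662 210.00322303]
now [ 0.4745 -0.1093  0.14  ] yaw 5.47 tilt [ 0.0017 -0.0002] t 23.9 gap 0.08541859734525771
1 x shift [-0.0009 -0.0044  0.496 ]
```

View pics/w3.png

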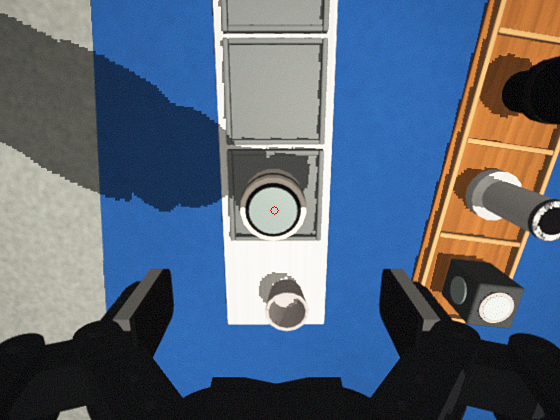

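The lens top is centred on the marker at (275,210), and the other three parts are upright in the tray.

Request:
jog_arm(increments=[[[0,-0.004,0.05,0,0,0,0],[0,0,0.12,0,0,0,0],[0,0,0.13,0,0,0,0],[0,0,0.09,0,0,0,0],[0,0,0.06,0,0,0,0],[0,0,0.03,0,0,0,0],[0,0,0.012,0,0,0,0],[0,0,0,0,0,0,0],[0,0,0,0,0,0,255],[0,0,0,0,0,0,255],[0,0,0,0,0,0,255],[0,0,0,0,0,0,255],[0,0,0,0,0,0,255],[0,0,0,0,0,0,255],[0,0,0,0,0,0,255]]], force=40)

```text
clock: 25.4
tcp_pos: [0.4728, -0.1097, 0.0176]
orientation: [0.001, 0.673, 0.74, 0.0]
wrist_force: [-1.3, 0.7, 5.6]
finger_gap: 0.0463
grip_force: 40.9
```

Run:
```python
from h import *
s=env.get_state();p=s['tcp_pos'];plan([(p[0],p[1],.14,5.5,.3),(.654,.066,.14,5.5,.4)])
```

```text
now [ 0.4728 -0.1097  0.0176] yaw 5.44 tilt [ 0.0017 -0.0005] t 25.4 gap 0.04627924809407142
1 x shift [ 0.      0.     -0.4896]
1 x shift [0.63  0.789 0.   ]
```

Request:
jog_arm(increments=[[[0,0,-0.03,0,0,0,255],[0,0,-0.09,0,0,0,255],[0,0,-0.14,0,0,0,255],[0,0,-0.13,0,0,0,255],[0,0,-0.08,0,0,0,255],[0.032,0.039,-0.02,0,0,0,255],[0.063,0.079,0,0,0,0,255],[0.088,0.11,0,0,0,0,255],[0.101,0.126,0,0,0,0,255],[0.101,0.126,0,0,0,0,255],[0.095,0.118,0,0,0,0,255],[0.076,0.095,0,0,0,0,255],[0.05,0.063,0,0,0,0,255],[0.025,0.032,0,0,0,0.021,255],[0,0,0.03,0,0,0.021,255],[0,0,0.08,0,0,0,255],[0,0,0.11,0,0,0,255],[0,0,0.08,0,0,0,255],[0,0,0.04,0,0,0,255],[0,0,0.02,0,0,0,255]]])

```text
clock: 27.4
tcp_pos: [0.6522, 0.0668, 0.0471]
orientation: [-0.001, 0.72, 0.694, -0.001]
wrist_force: [-0.4, 0.0, -0.4]
finger_gap: 0.0464
grip_force: 41.4
```

Request:
jog_arm(increments=[[[0,0,0.03,0,0,0,255],[0,0,0.04,0,0,0,255],[0,0,0.025,0,0,0,255],[0,0,0.01,0,0,0,255],[0,0,0,0,0,0,255],[0,0,0,0,0,0,255]]])

```text
clock: 28.0
tcp_pos: [0.6535, 0.0662, 0.0232]
orientation: [0.0, 0.72, 0.694, 0.0]
wrist_force: [-0.2, 0.4, -0.9]
finger_gap: 0.0466
grip_force: 41.4
```

Needs 9.6 mm more, or 0.038.

Request:
jog_arm(increments=[[[0,0,0.012,0,0,0,255],[0,0,0.011,0,0,0,255],[0,0,0.006,0,0,0,255],[0,0,0.005,0,0,0,255],[0,0,0.003,0,0,0,255],[0,0,0.001,0,0,0,255],[0,0,0,0,0,0,255],[0,0,0,0,0,0,255]]])

```text
clock: 28.8
tcp_pos: [0.6531, 0.0663, 0.0137]
orientation: [-0.0, 0.72, 0.694, 0.0]
wrist_force: [-3.2, -0.3, 4.2]
finger_gap: 0.0466
grip_force: 41.8
```

Request:
jog_arm(increments=[[[0,0,0,0,0,0,0],[0,0,0,0,0,0,0],[0,0,0,0,0,0,0],[0,0,0,0,0,0,0],[0,0,-0.04,0,0,0,0],[0,0,-0.1,0,0,0,0],[0,0,-0.14,0,0,0,0],[0,0,-0.14,0,0,0,0],[0,0,-0.14,0,0,0,0],[0,-0.05,-0.12,0,0,0,0],[0.05,-0.12,-0.05,0,0,0,0],[0.12,-0.13,0,0,0,0,0],[0.15,-0.1,0,0,0,0,0],[0.16,-0.08,0,0,0,0,0],[0.16,0,0,0,0,0,0],[0.14,0,0,0,0,0,0],[0.1,0,0,0,0,0,0],[0.05,0,0,0,0,0,0],[0,0,0,0,0,0,0],[0,0,0,0,0,0,0]]])

```text
clock: 30.8
tcp_pos: [0.5419, 0.3023, 0.1959]
orientation: [0.0, 0.72, 0.694, -0.0]
wrist_force: [0.9, 0.2, -0.1]
finger_gap: 0.0852
grip_force: 0.0
```

Run:
```python
from h import *
c=cam('top'); g=c['pixels'][110:310,140:420,::-1]; d=cam('side')['pixels'][130:350,170:450,::-1]
cv2.imwrite('pics/f.png',np.hstack([cv2.resize(g,(400,300)),cv2.resize(d,(382,300))]))
```

```text
(no output)
```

View pics/f.png

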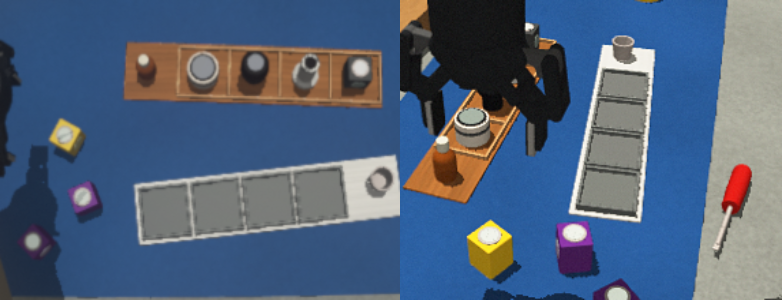

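All four parts are upright and centred: lens (203,70), eyepiece (255,67), tube (306,72) and prism (358,71). The bottle is unmoved at (146,66).

```bash
python3 -c "
from workcell import ticket
print(ticket.hand_in())"
```

```text
the job is handed in; nothing more can be done
None
```

The job is handed in: from left to right the tray holds lens, eyepiece, tube and prism, each upright and about the middle of its compartment, and the bottle is where it was; it took about 31 s.

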